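# Clear the bench after a plate assay

### The job

Clear up after the plate assay: stand the two empty reagent reservoirs flat, side by side, in the red waste tray, put the blue-capped and the white-capped amber bottle into the blue bottle carrier, each upright in a free bay of its own beside the green-capped one already there, and stand the specimen jar in the grey steel sample tray. Keep everything upright and set it down gently, without dropping it, and leave the green-capped bottle and the yellow tube rack where they are.

Things in the scene. Friction and masses are not known exactly. Their poses are not given: they have to be found in the camera images.
- reservoir_white_mid (a point): Centre of the white reagent reservoir: an open, empty plastic trough 100 mm long (its x axis) x 42 mm wide (y) x 32 mm high, standing on the bench, open side up. The point is half-way up, 16 mm above its underside. Its upper 12 mm (20 to 32 mm above the underside) is an upright skirt rim 100 x 42 mm, the place to grip it across the 42 mm width; below that the sides taper inward to a 30 mm wide floor. 30 g, mass varies.
- reservoir_yellow_mid (a point): Centre of the yellow reagent reservoir; same shape, size and axes as the white one.
- bottle_blue_mid (a point): Centre of the amber reagent bottle with the blue cap: round, upright, 95 mm high; body 40 mm in diameter up to 62 mm above its underside with a white band, then a shoulder and a 26 mm cap (76 to 95 mm). The point is 47.5 mm above the underside; z up. About 110 g.
- bottle_white_mid (a point): Centre of the amber reagent bottle with the white cap; same shape and size as the one with the blue cap.
- jar_mid (a point): Centre of the specimen jar: clear, upright, 48 mm in diameter, with brown dried pieces inside and a yellow ribbed screw lid 51 mm in diameter that takes the upper 16 mm of its 64 mm height. The point is 32 mm above the underside; z up. About 80 g.
- waste_tray: Red open waste tray, fixed to the bench: 135 mm (its x axis) x 200 mm (y) outside, 22 mm high, walls 4 mm, floor 4 mm thick, inside 127 x 192 mm and plain; low carrying lugs stick out 12 mm at the two y ends. Origin at the centre of its underside (bench level).
- bottle_carrier: Blue bottle carrier, fixed to the bench: 135 mm (x) x 200 mm (y) outside, 28 mm high, walls 4 mm, floor 4 mm thick; divided into six bays (low carrying lugs stick out 12 mm at the two y ends), 2 along x and 3 along y, each about 61 x 61 mm; bay centres at x = -33 or +33 mm and y = -65, 0 or +65 mm from the origin, which is the centre of its underside.
- sample_tray: Grey steel sample tray, fixed to the bench: 135 mm (x) x 200 mm (y) outside, 22 mm high, walls 4 mm, floor 4 mm thick, inside 127 x 192 mm and plain; low carrying lugs stick out 12 mm at the two y ends. Origin at the centre of its underside.
- bottle_green_mid (a point): Centre of a third amber bottle, with a green cap, same shape and size, that already stands loose in the far middle bay of the carrier (x = +33, y = 0 mm there, give or take 6 mm); it stays there.
- tube_rack: Yellow rack of small capped tubes, 124 x 84 x 44 mm, standing loose at one side of the work; not part of the job. Origin at the centre of its underside.

How it is judged:
By the outcome, as a careful person would: the job done as asked, in the order asked, and still so for the second after the job is handed in, with the robot touching nothing.
It also fails if it takes over 120 s, if anything falls off the work surface, if the arm or the gripper's body presses on something with over 40 N, if the wrist force passes 120 N, or if a joint passes its speed limit or range.

### The arm

A 6-joint arm with a two-finger parallel gripper is mounted at the origin on the work surface. World frame = base frame: x ahead of the robot, y to its left, z up, the work surface at z = 0. Lengths are in m, angles in degrees, forces in N, time in s.
With the tool pointing down it reaches from about 0.325 to 0.85 m from the base axis. Payload 15.5 kg.
Tool frame: the origin (TCP) lies midway between the tips of the shut fingers; the grasp point (between the pads) lies 19 mm behind it; y points along the fingers, x is the direction in which the jaws open and shut, and the axes are right-handed (so a half turn about y gives the same grasp; the last joint's range is limited). The gripper opens to 91 mm and grips with 3 to 60 N. Pads are 32 mm wide; open, the fingers measure 118 mm over their backs; the gripper's body (76 mm by 178 mm) begins 60 mm behind the grasp point.
Start: joints at [-71.82, 28.281, 77.091, -0, 74.628, -5.472], TCP at [0.251, -0.573, 0.214] pointing down, gripper open.
Joint ranges: [-166.48, 166.48], [-47.26, 123.95], [12.59, 153.08], [-70.14, 250.14], [6.76, 159.57], [-176.63, 176.63]. Speed limits (degrees/s): [108.29, 108.29, 147.25, 172.46, 172.46, 172.46].

### API

Orientations are given as a 3x3 rotation matrix whose columns are the frame's x, y, z axes.
In Python, from bench import ctrl gives the robot as it stands. The module is installed in compiled form; this text tells all that it offers. Calls block until the motion is done:
- ctrl.goto(position, orientation): joint-space move of the TCP to a pose.
- ctrl.move_l(position, vel=0.15, ori=None, contact_N=None): straight line of the TCP; ori=None keeps the orientation; vel is the mean speed in m/s. With contact_N (N) it stops when the force on the tool has changed by that much, and returns True; else False.
- ctrl.movej(angles): joint-space move.
- ctrl.command_gripper(opening): opening from 0.0 (shut) to 1.0 (fully open); the grip force is fixed at half the most; returns when the fingers have stopped.
- ctrl.sleep(seconds).
- ctrl.ik(position, orientation): joint angles nearest the present ones, or None.
- ctrl.read_camera(name): name is "side" or "top" or "wrist"; returns the picture (480x640x3 uint8, blue, green, red); there is no depth.
- ctrl.camera_params(name): a dict with "fx", "fy", "cx", "cy" (pixels), "D" ([k1, k2, p1, p2, k3] as OpenCV has them; the pictures are not rectified), "pose" (4x4, takes a point from camera to world coordinates); the wrist camera has in their place "T_tool_cam" (4x4, takes a point from camera to tool coordinates, whose origin is the TCP and whose axes are the tool frame's). Camera axes: x right, y up, looking along -z (the intrinsics and any distortion apply to the point x, -y, -z); pixel columns grow to the right and rows downward; lengths in m; the calibration is good to about 2 mm. A picture is of the moment at which its call begins: read the wrist's pose just before it. camera_params takes no time and is no camera call.
A pose or a line that the arm cannot do raises ctrl.MotionError and nothing moves.
- ctrl.sign_off(): hands the job in, once; it reports no verdict.
Readings, each from a call of its own:
- ctrl.current_t(): time.
- ctrl.current_q(): joint angles.
- ctrl.current_dq(): joint speeds.
- ctrl.current_effort(): joint torques, N m.
- ctrl.current_tool_pos(): TCP position.
- ctrl.current_eef_rot(): TCP orientation.
- ctrl.current_contact_force(): force on the tool from outside, world axes, zero at the start.
- ctrl.current_wrist_torque(): the same for the moment, N m.
- ctrl.current_grip_width(): opening from 0.0 (shut) to 1.0 (fully open).
Only numpy, scipy, OpenCV 4.12 (cv2) and the standard library are available. Lean on these libraries where they do the work, as an engineer would, in place of code of your own. Each camera call takes 0.05 s, during which the arm holds its last target.

## Working session

There is one attempt and no reset: what is moved stays moved. The work goes in short steps, each a Python script; the robot and the scene stay as the last script left them, time stands still between calls to the robot, and variables do not carry over. Pictures are saved under pics/ and viewed, and the job is handed in when it is done.

```bash
mkdir -p pics; python3 - <<'E'
from bench import ctrl
import cv2, numpy as np
np.set_printoptions(precision=4,suppress=True)
print(ctrl.current_t(),ctrl.current_tool_pos(),ctrl.current_eef_rot())
for n in ("top","side","wrist"):
    cv2.imwrite(f"pics/{n}0.png",ctrl.read_camera(n)); print(n,ctrl.camera_params(n))
E
```

```text
0.0 [ 0.2506 -0.5721  0.2133] [[ 0.4012 -0.0004  0.916 ]
 [-0.916   0.0012  0.4012]
 [-0.0013 -1.      0.0001]]
top {'fx': 524.7844053024617, 'fy': 524.7844053024617, 'cx': 326.2627978589826, 'cy': 238.5255443755585, 'D': array([-0.153,  0.   ,  0.   ,  0.   ,  0.   ]), 'pose': array([[-0.0087,  0.9859, -0.1669,  0.283 ],
       [-1.    , -0.0088, -0.    , -0.0107],
       [-0.0015,  0.1669,  0.986 ,  1.5854],
       [ 0.    ,  0.    ,  0.    ,  1.    ]])}
side {'fx': 537.2574145390067, 'fy': 537.2574145390067, 'cx': 326.596273798689, 'cy': 243.41966302765502, 'D': array([-0.0991,  0.    ,  0.    ,  0.    ,  0.    ]), 'pose': array([[-0.9878,  0.1212, -0.0974,  0.3929],
       [-0.1546, -0.6971,  0.7001,  0.9195],
       [ 0.017 ,  0.7067,  0.7073,  0.9719],
       [ 0.    ,  0.    ,  0.    ,  1.    ]])}
wrist {'fx': 415.4805376822245, 'fy': 415.4805376822245, 'cx': 321.94766094738304, 'cy': 241.66432157011397, 'D': array([-0.0197,  0.    ,  0.    ,  0.    ,  0.    ]), 'T_tool_cam': array([[ 1.    , -0.0001,  0.0002,  0.0013],
       [ 0.0002,  0.234 , -0.9722, -0.1707],
       [ 0.0001,  0.9722,  0.234 ,  0.0649],
       [ 0.    ,  0.    ,  0.    ,  1.    ]])}
```

View pics/top0.png

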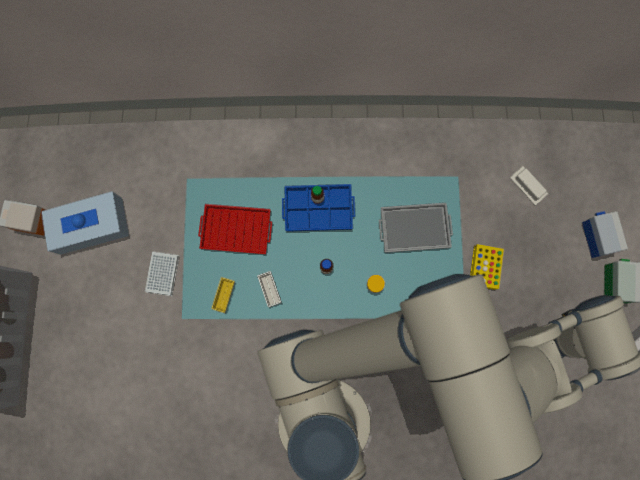

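View pics/side0.png

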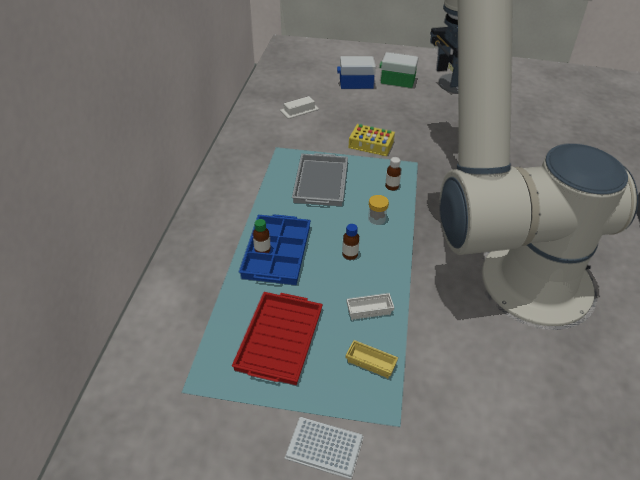

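View pics/wrist0.png

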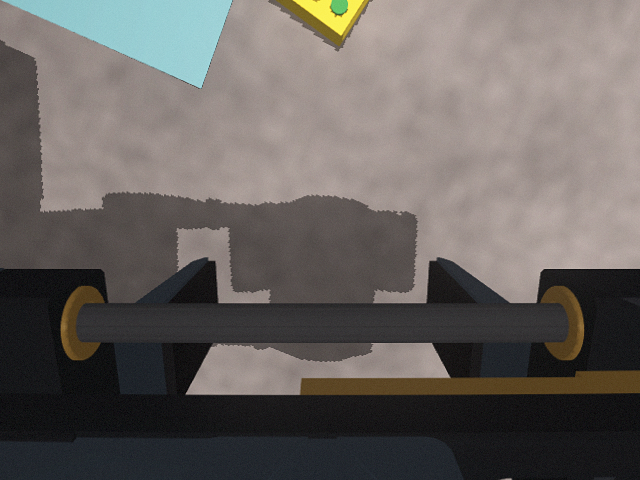

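The top view shows the red tray (235,230), blue carrier (320,208), grey tray (415,228), yellow reservoir (224,295), white reservoir (270,290), blue-capped bottle (327,266) and jar (376,284). The tube rack is at (487,267). The arm hides the white-capped bottle there, but the side view shows it at (394,175). I'll get rough positions from these two views first, then refine with the wrist camera.

```bash
cat > h.py <<'E'
from bench import ctrl
import cv2, numpy as np
np.set_printoptions(precision=4,suppress=True)
def cam(name):
    """returns image, params, pose now"""
    p=ctrl.camera_params(name)
    if name=="wrist":
        T=np.eye(4);T[:3,:3]=ctrl.current_eef_rot();T[:3,3]=ctrl.current_tool_pos()
        P=T@p["T_tool_cam"]
    else: P=np.array(p["pose"])
    return ctrl.read_camera(name),p,P
def rays(uv,p,P):
    K=np.array([[p["fx"],0,p["cx"]],[0,p["fy"],p["cy"]],[0,0,1.]])
    n=cv2.undistortPoints(np.asarray(uv,float).reshape(-1,1,2),K,np.asarray(p["D"],float)).reshape(-1,2)
    d=np.c_[n[:,0],-n[:,1],-np.ones(len(n))]@P[:3,:3].T
    return P[:3,3],d/np.linalg.norm(d,axis=1)[:,None]
def plane(uv,z,p,P):
    o,d=rays(uv,p,P); return o+d*((z-o[2])/d[:,2])[:,None]
def tri(obs):
    """obs: list of (o,d); returns point and residual distances"""
    A=np.zeros((3,3));b=np.zeros(3)
    for o,d in obs:
        M=np.eye(3)-np.outer(d,d);A+=M;b+=M@o
    x=np.linalg.solve(A,b)
    return x,[float(np.linalg.norm((np.eye(3)-np.outer(d,d))@(x-o))) for o,d in obs]
def down(a):
    """tool down, jaw axis at angle a (deg) in world xy; columns x,y,z"""
    a=np.radians(a);x=np.array([np.cos(a),np.sin(a),0]);y=np.array([0,0,-1.])
    return np.c_[x,y,np.cross(x,y)]
def project(X,p,P):
    X=np.asarray(X,float).reshape(-1,3);c=(X-P[:3,3])@P[:3,:3]
    c=c*[1,-1,-1]
    K=np.array([[p["fx"],0,p["cx"]],[0,p["fy"],p["cy"]],[0,0,1.]])
    return cv2.projectPoints(c,np.zeros(3),np.zeros(3),K,np.asarray(p["D"],float))[0].reshape(-1,2)
E
python3 - <<'E'
from h import *
pt=ctrl.camera_params("top");ps=ctrl.camera_params("side")
items={"red":((235,230),(280,338)),"carrier":((319,209),(276,249)),"grey":((415,229),(321,181)),"yel":((225,295),(372,358)),"wh":((270,290),(370,306)),"bluecap":((327,266),(351,229)),"jarlid":((376,284),(378,203)),"rack":((487,267),(372,138))}
for k,(a,b) in items.items():
    oa,da=rays([a],pt,pt["pose"]);ob,db=rays([b],ps,ps["pose"])
    print(k,*tri([(oa,da[0]),(ob,db[0])]))
print("whitecap",plane([(395,161)],.095,ps,ps["pose"]))
# candidate look poses
print(down(-90)[:,2])
for y in (.3,.15,0,-.15,-.25):
  for x in (.4,.33):
    print(x,y,ctrl.ik([x,y,.3],down(-90)),ctrl.ik([x,y,.3],down(90)))
E
```

```text
red [0.5793 0.2692 0.0097] [0.0005332522667522161, 0.0005332522667520733]
carrier [0.644  0.0109 0.012 ] [0.0024334242899051663, 0.0024334242899050067]
grey [ 0.5792 -0.2837  0.0066] [0.0016920788684184017, 0.0016920788684183685]
yel [0.3791 0.2939 0.0206] [6.727658271690827e-05, 6.727658271697456e-05]
wh [0.3952 0.1584 0.0211] [0.0016768515721106536, 0.0016768515721106562]
bluecap [ 0.4605 -0.0122  0.0887] [0.004051768726370053, 0.0040517687263700655]
jarlid [ 0.4076 -0.1546  0.0585] [0.001910974233147562, 0.0019109742331476394]
rack [ 0.455  -0.4962  0.029 ] [0.00022381835634709233, 0.0002238183563471687]
whitecap [[ 0.3779 -0.297   0.095 ]]
[1. 0. 0.]
0.4 0.3 [ 30.024   13.4772  86.7541  -0.      79.7686 120.024 ] [ 30.024   13.4772  86.7541  -0.      79.7686 -59.976 ]
0.33 0.3 [ 34.5938   8.6518  93.1368  -0.      78.2114 124.5938] [ 34.5938   8.6518  93.1368  -0.      78.2114 -55.4062]
0.4 0.15 [ 12.5364   6.9444  95.2375  -0.      77.8181 102.5364] [ 12.5364   6.9444  95.2375  -0.      77.8181 -77.4636]
0.33 0.15 [ 14.9805   0.8774 102.0105  -0.      77.1121 104.9805] [ 14.9805   0.8774 102.0105  -0.      77.1121 -75.0195]
0.4 0 [-8.569   4.4334 98.1727 -0.     77.3939 81.431 ] [ -8.569    4.4334  98.1727  -0.      77.3939 -98.569 ]
0.33 0 [-10.4051  -2.313  105.1324  -0.      77.1805  79.5949] [ -10.4051   -2.313   105.1324   -0.       77.1805 -100.4051]
0.4 -0.15 [-28.5757   6.9444  95.2375  -0.      77.8181  61.4243] [ -28.5757    6.9444   95.2375   -0.       77.8181 -118.5757]
0.33 -0.15 [-33.9074   0.8774 102.0105  -0.      77.1121  56.0926] [ -33.9074    0.8774  102.0105   -0.       77.1121 -123.9074]
0.4 -0.25 [-39.2642  10.9621  90.1619  -0.      78.876   50.7358] [ -39.2642   10.9621   90.1619   -0.       78.876  -129.2642]
0.33 -0.25 [-45.4237   5.7325  96.6773  -0.      77.5903  44.5763] [ -45.4237    5.7325   96.6773   -0.       77.5903 -135.4237]
```

```bash
python3 - <<'E'
from h import *
import pickle
S={}
for i,y in enumerate((-.25,-0.04,.24)):
    ctrl.goto([.39,y,.42],down(-90))
    S[f"w{i}"]=cam("wrist"); print(ctrl.current_t(),ctrl.current_tool_pos())
S["top"]=cam("top");S["side"]=cam("side")
pickle.dump(S,open("s1.pkl","wb"))
for k in S: cv2.imwrite(f"pics/s1_{k}.png",S[k][0])
E
```

```text
1.7083 [ 0.3898 -0.2506  0.4194]
2.6083 [ 0.3904 -0.0412  0.4198]
3.7417 [0.3906 0.2388 0.42  ]
```

View pics/s1_w0.png

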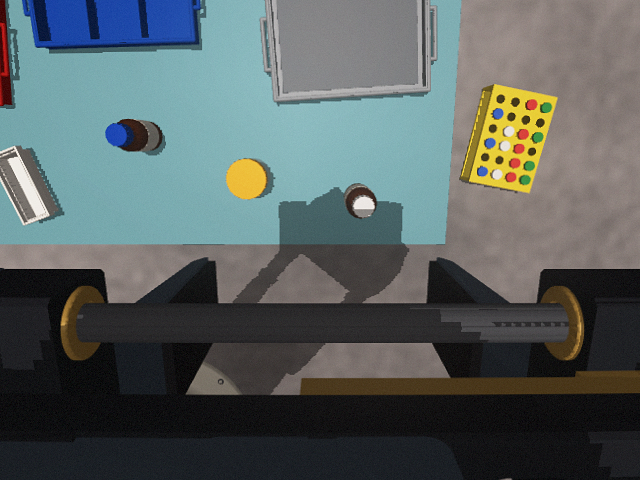

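View pics/s1_w1.png

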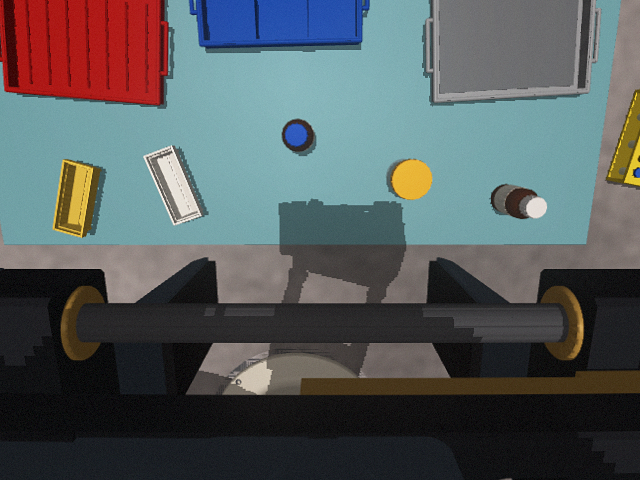

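View pics/s1_w2.png

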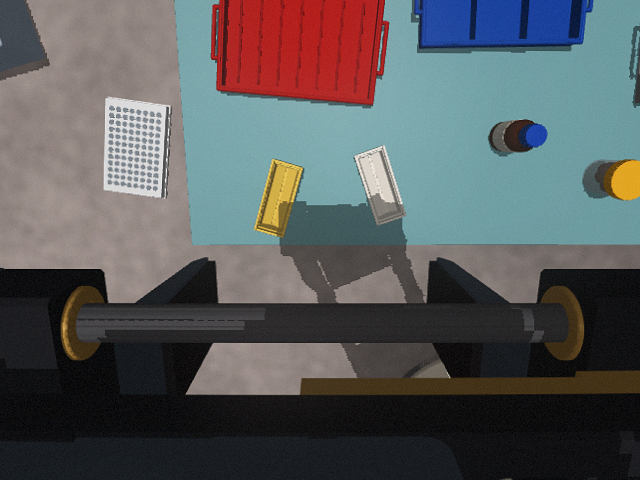

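View pics/s1_top.png

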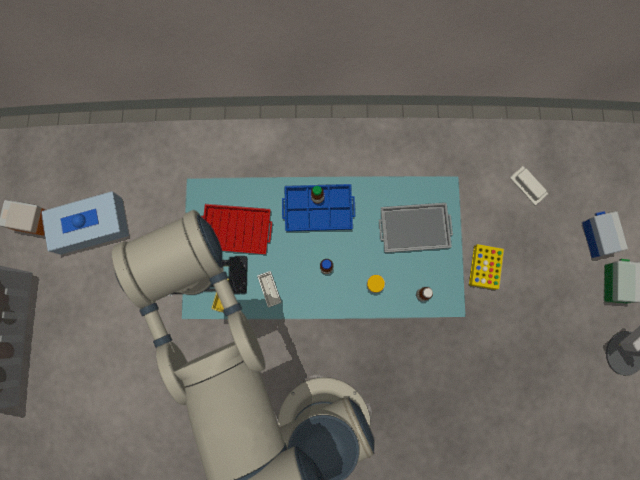

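The wrist views show the yellow reservoir (w2: 279,198), white reservoir (w2: 380,185), blue cap (w1: 296,134), jar lid (w1: 411,179), white cap (w1: 536,208) and yellow rack (w0: 510,140). The trays are cut off at the top edge, so I'll take three more views further forward.

```bash
python3 - <<'E'
from h import *
import pickle
S={}
for i,y in enumerate((.24,0.04,-.16)):
    ctrl.goto([.54,y,.42],down(-90))
    S[f"v{i}"]=cam("wrist"); print(ctrl.current_t(),ctrl.current_tool_pos())
pickle.dump(S,open("s2.pkl","wb"))
a=[cv2.resize(S[k][0][:300],None,fx=.9,fy=.9) for k in S]
cv2.imwrite("pics/s2a.png",np.vstack(a[:2]));cv2.imwrite("pics/s2b.png",a[2])
E
```

```text
4.5417 [0.5398 0.2396 0.4201]
5.4083 [0.5398 0.0411 0.4203]
6.275 [ 0.5403 -0.1587  0.42  ]
```

View pics/s2a.png

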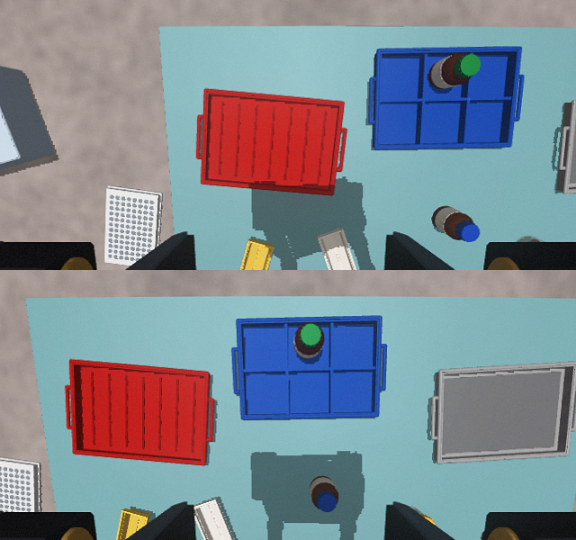

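View pics/s2b.png

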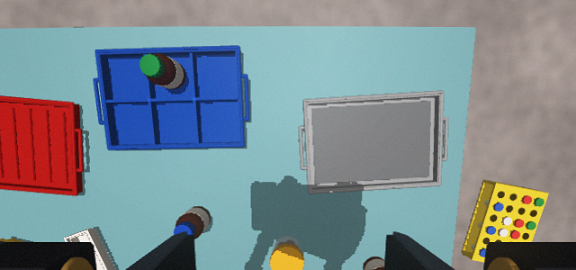

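```bash
cat > meas.py <<'E'
from h import *
import pickle
S=pickle.load(open("s1.pkl","rb"));S.update(pickle.load(open("s2.pkl","rb")))
def mask(im,kind):
    h=cv2.cvtColor(im,cv2.COLOR_BGR2HSV).astype(int);H,s,v=h[...,0],h[...,1],h[...,2]
    m={"red":((H<8)|(H>172))&(s>150)&(v>50),"blue":(H>105)&(H<125)&(s>150)&(v>40),
       "green":(H>50)&(H<75)&(s>150)&(v>60),"yellow":(H>18)&(H<32)&(s>110)&(v>60),
       "orange":(H>15)&(H<30)&(s>170)&(v>90),
       "grey":(s<25)&(v>60)&(v<215),"white":(s<40)&(v>150)}[kind]
    m=m.astype(np.uint8)*255; m[265:]=0 if im.shape[0]==480 else m[265:]
    return m
def blobs(m,lo,hi):
    cs,_=cv2.findContours(m,cv2.RETR_EXTERNAL,cv2.CHAIN_APPROX_NONE)
    return [c for c in cs if lo<cv2.contourArea(c)<hi]
def rectw(c,z,p,P):
    """min area rect of contour on plane z: centre, (long,short), angle of long axis deg in world, corners"""
    w=plane(c.reshape(-1,2),z,p,P)[:,:2]
    r=cv2.minAreaRect((w*1000).astype(np.float32)); b=cv2.boxPoints(r)/1000
    e=[b[1]-b[0],b[2]-b[1]]; L=[np.linalg.norm(x) for x in e]; l=e[int(np.argmax(L))]
    return np.array(r[0])/1000,(max(L),min(L)),np.degrees(np.arctan2(l[1],l[0]))%180,b
E
python3 - <<'E'
from meas import *
for kind,z,ref in (("red",.022,"v0"),("blue",.028,"v1"),("grey",.022,"v2")):
    for k in ("v0","v1","v2"):
        im,p,P=S[k]
        m=mask(im,kind)
        if kind=="grey": m=cv2.morphologyEx(m,cv2.MORPH_CLOSE,np.ones((5,5)))
        m=cv2.morphologyEx(m,cv2.MORPH_CLOSE,np.ones((9,9)))
        m=cv2.morphologyEx(m,cv2.MORPH_OPEN,np.ones((31,31)))
        for c in blobs(m,6000,40000):
            x,y,w,h=cv2.boundingRect(c)
            cen,L,a,b=rectw(c,z,p,P)
            print(kind,k,(x,y,w,h),cen,np.array(L),round(a,2))
E
```

```text
red v0 (219, 101, 163, 114) [0.5825 0.2666] [0.2209 0.1395] 84.77
red v1 (74, 102, 163, 113) [0.5827 0.2653] [0.2211 0.1399] 84.78
red v2 (0, 108, 92, 107) [0.5783 0.2184] [0.1396 0.1308] 174.5
blue v0 (410, 52, 170, 114) [0.6457 0.0129] [0.2222 0.1399] 91.24
blue v1 (259, 51, 170, 115) [0.646  0.0116] [0.2213 0.1402] 91.29
blue v2 (107, 51, 169, 115) [0.6458 0.0104] [0.2221 0.1401] 91.34
grey v1 (480, 103, 160, 111) [ 0.5831 -0.2841] [0.2211 0.1398] 93.67
grey v1 (0, 0, 640, 265) [0.608 0.07 ] [0.8696 0.3458] 90.0
grey v2 (334, 103, 163, 111) [ 0.583  -0.2851] [0.2209 0.1395] 93.7
grey v2 (0, 0, 640, 221) [ 0.7075 -0.1933] [0.8874 0.2646] 79.46
```

```bash
python3 - <<'E'
from meas import *
C=lambda n:S[n]
res={}
for kind,lo,hi in (("yellow",1500,9000),("white",1000,6000)):
    for k in ("w0","w1","w2"):
        im,p,P=C(k); m=cv2.morphologyEx(mask(im,kind),cv2.MORPH_CLOSE,np.ones((9,9)))
        for c in blobs(m,lo,hi):
            x,y,w,h=cv2.boundingRect(c)
            cen,L,a,b=rectw(c,.032,p,P)
            px=cv2.boxPoints(cv2.minAreaRect(c))
            print(kind,k,(x,y,w,h),cen,np.array(L),round(a,2)); res[kind,k,x]=px
for kind,lo,hi,z in (("blue",300,3000,.095),("orange",800,4000,.064),("white",250,900,.095),("green",200,2000,.095)):
    O=[]
    for k in S:
        if k in("top","side"):continue
        im,p,P=C(k); m=mask(im,kind)
        for c in blobs(m,lo,hi):
            x,y,w,h=cv2.boundingRect(c); (u,v),r=cv2.minEnclosingCircle(c)
            if x<2 or x+w>638 or y+h>262 or max(w,h)>1.7*min(w,h): continue
            q=plane([(u,v)],z,p,P)[0]
            print(kind,k,(x,y,w,h),round(r,1),q[:2],"diam",2*r/p["fx"]*np.linalg.norm(q-P[:3,3])); 
            o,d=rays([(u,v)],p,P); O.append((o,d[0]))
    if len(O)>1: print("  TRI",*tri(O))
E
```

```text
yellow w0 (460, 84, 98, 109) [ 0.4592 -0.4947] [0.1266 0.0983] 169.39
yellow w1 (53, 159, 48, 79) [0.3805 0.2919] [0.1013 0.0521] 163.67
yellow w1 (606, 89, 34, 98) [ 0.4574 -0.4394] [0.1265 0.0449] 9.81
yellow w2 (254, 159, 49, 79) [0.3812 0.2971] [0.0995 0.0416] 163.47
white w0 (0, 244, 94, 21) [0.3028 0.1378] [0.1341 0.0292] 90.09
white w0 (0, 146, 50, 80) [0.3976 0.161 ] [0.1015 0.047 ] 19.36
white w0 (453, 0, 89, 138) [ 0.5429 -0.4712] [0.1632 0.1001] 179.72
white w0 (260, 0, 176, 101) [ 0.5712 -0.285 ] [0.2152 0.117 ] 93.33
white w1 (143, 145, 59, 81) [0.3984 0.1589] [0.1001 0.0423] 19.4
white w1 (427, 0, 174, 101) [ 0.5717 -0.2818] [0.2162 0.1176] 93.08
white w2 (354, 145, 49, 60) [0.4067 0.162 ] [0.083  0.0426] 19.48
blue w0 (105, 123, 29, 24) 14.3 [ 0.4639 -0.0159] diam 0.03766600645326272
blue w1 (285, 123, 23, 24) 11.6 [ 0.464  -0.0121] diam 0.027656229352177212
blue w2 (519, 123, 28, 25) 14.2 [ 0.4646 -0.0074] diam 0.03787860214612488
  TRI [ 0.4643 -0.0117  0.0863] [0.0002916521623379428, 0.0001833230502476433, 0.0004514920212454019]
orange w0 (227, 159, 40, 40) 20.5 [ 0.4107 -0.1569] diam 0.052921194719946545
orange w1 (391, 160, 41, 40) 20.4 [ 0.4102 -0.1548] diam 0.05312720407636195
  TRI [ 0.41   -0.1559  0.0587] [0.00026272988244646953, 0.00026272988244635287]
white w1 (526, 197, 21, 22) 11.2 [ 0.3788 -0.3016] diam 0.03057032806609737
white w1 (434, 0, 162, 101) 93.9 [ 0.5567 -0.256 ] diam 0.24826446667267904
white w2 (7, 67, 41, 29) 20.0 [0.5274 0.5719] diam 0.05798587808657666
  TRI [0.441  0.0688 0.8117] [0.048677684041682365, 0.033890383027734956, 0.024241680358457755]
green v0 (509, 60, 24, 26) 13.1 [0.6821 0.0141] diam 0.034682628729627324
green v1 (333, 60, 24, 25) 12.6 [0.6818 0.0136] diam 0.030611235613555558
green v2 (156, 60, 24, 26) 13.1 [0.6821 0.0136] diam 0.033447812880953984
  TRI [0.6821 0.0137 0.0944] [0.00013824649095281255, 0.0002766349245449159, 0.00014770894819660723]
```

```bash
python3 - <<'E'
from meas import *
def ext(k,kind,lo,hi,xs,dirs,closek=9):
    im,p,P=S[k]; m=cv2.morphologyEx(mask(im,kind),cv2.MORPH_CLOSE,np.ones((closek,closek)))
    if kind in("red","blue"): m=cv2.morphologyEx(m,cv2.MORPH_OPEN,np.ones((5,5)))
    for c in blobs(m,lo,hi):
        x=cv2.boundingRect(c)[0]
        if abs(x-xs)<12:
            q=c.reshape(-1,2).astype(float)
            return [q[np.abs(q@d-(q@d).max())<1.01].mean(0) for d in np.array(dirs,float)]
def go(name,args):
    A=[(k,ext(k,*a)) for k,a in args]
    for j in range(len(A[0][1])):
        O=[]
        for k,e in A:
            im,p,P=S[k];o,d=rays([e[j]],p,P);O.append((o,d[0]))
        print(name,j,[e[j] for k,e in A],*tri(O))
go("yellow",[("w1",("yellow",1500,9000,53,[(-1,-1),(-1,1.)])),("w2",("yellow",1500,9000,254,[(-1,-1),(-1,1.)]))])
go("white",[("w1",("white",1000,6000,143,[(-1,-.3),(1,-2)])),("w2",("white",1000,6000,354,[(-1,-.3),(1,-2)]))])
go("red",[("v0",("red",6000,40000,219,[(-1,-2),(1,2)])),("v1",("red",6000,40000,74,[(-1,-2),(1,2)]))])
go("blue",[(k,("blue",6000,40000,x,[(1,-2),(-1,-2)])) for k,x in (("v0",410),("v1",259),("v2",107))])
# grey: bright rim
for k,x in (("v1",480),("v2",334)):
    im,p,P=S[k]; m=cv2.morphologyEx(mask(im,"grey"),cv2.MORPH_CLOSE,np.ones((9,9)))
    print(k,[cv2.boundingRect(c) for c in blobs(m,6000,40000)])
# white bottle
top=S["top"];side=S["side"]
for n,s,box in (("top",top,(405,275,450,310)),("side",side,(380,150,410,200)),("w0",S["w0"],(335,175,390,225)),("w1",S["w1"],(485,175,560,230))):
    im=s[0][box[1]:box[3],box[0]:box[2]]
    cv2.imwrite(f"pics/wb_{n}.png",cv2.resize(im,None,fx=6,fy=6,interpolation=0))
E
```

```text
yellow 0 [array([ 63.4, 160.4]), array([272.75, 159.75])] [0.4327 0.3025 0.0308] [0.00015323577068537112, 0.00015323577068539394]
yellow 1 [array([ 53.3333, 228.6667]), array([254.3333, 228.6667])] [0.3395 0.3307 0.03  ] [5.859759875196195e-05, 5.859759875212218e-05]
white 0 [array([143.3333, 156.    ]), array([354.3333, 155.3333])] [0.4382 0.1946 0.0305] [0.0003153237640206443, 0.000315323764020545]
white 1 [array([171., 145.]), array([383.5, 145. ])] [0.4519 0.1564 0.0307] [7.003887037081326e-05, 7.003887037083699e-05]
red 0 [array([227.5,  99. ]), array([ 77.5, 100. ])] [0.66   0.3609 0.0215] [0.0001705709575162057, 0.00017057095751614552]
red 1 [array([369.    , 215.6667]), array([226.5, 216. ])] [0.5051 0.1725 0.0204] [0.0002873645944503303, 0.000287364594450203]
blue 0 [array([578.5,  52. ]), array([422.5,  51. ]), array([265.    ,  51.3333])] [ 0.7173 -0.088   0.0268] [0.0002104138565483772, 0.0004545344353081346, 0.00032384786708600374]
blue 1 [array([420.    ,  54.3333]), array([264.    ,  54.3333]), array([106.5,  55. ])] [0.7135 0.1134 0.0266] [0.0003219968454222118, 0.0005367918221415331, 0.00036588579913029485]
v1 [(479, 102, 161, 113), (0, 0, 640, 265)]
v2 [(332, 101, 166, 114)]
```

View pics/wb_w0.png

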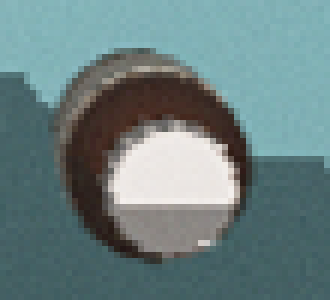

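View pics/wb_w1.png

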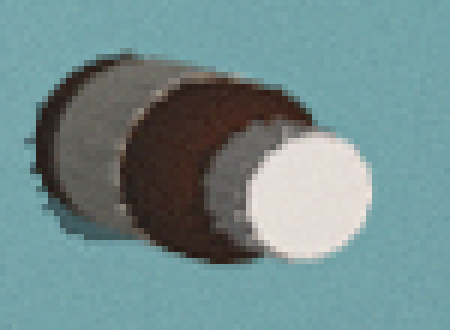

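```bash
cat >> h.py <<'E'
def W(): return ctrl.current_grip_width()*91
def angle(a):
    """pick a or a+180 with smaller last joint at present location"""
    best=None
    p=ctrl.current_tool_pos()
    for b in (a,a+180):
        b=(b+180)%360-180
        q=ctrl.ik(p,down(b))
        if q is not None and (best is None or abs(q[5])<best[0]): best=(abs(q[5]),b)
    return best[1]
def pick(xy,a,zg,hover,up):
    """xy, jaw angle, TCP height of grasp, lift TCP height"""
    R=down(a)
    ctrl.command_gripper(1.0)
    ctrl.goto([*xy,hover],R)
    hit=ctrl.move_l([*xy,zg+.03],vel=.2); hit=hit or ctrl.move_l([*xy,zg],vel=.06,contact_N=6)
    print("down",hit,ctrl.current_tool_pos(),ctrl.current_contact_force())
    if hit: return
    ctrl.command_gripper(0.0); print("width",W())
    ctrl.move_l([*xy,zg+.02],vel=.05); ctrl.move_l([*xy,up],vel=.2)
    print("lifted width",W(),"t",ctrl.current_t())
def place(xy,a,zp,up,opening,vel=.25):
    R=down(a)
    p=ctrl.current_tool_pos()
    ctrl.move_l([*xy,up],vel=vel,ori=R); print("over",ctrl.current_tool_pos(),"w",W())
    ctrl.move_l([*xy,zp+.012],vel=.12)
    ctrl.sleep(.15)
    hit=ctrl.move_l([*xy,zp-.004],vel=.015,contact_N=2.5)
    print("touch",hit,ctrl.current_tool_pos(),ctrl.current_contact_force(),"w",W())
    return hit
def release(opening,up):
    ctrl.command_gripper(opening); p=ctrl.current_tool_pos()
    ctrl.move_l([p[0],p[1],p[2]+.03],vel=.06); ctrl.move_l([p[0],p[1],up],vel=.25); print("t",ctrl.current_t())
E
python3 - <<'E'
from h import *
import pickle
S=pickle.load(open("s1.pkl","rb"))
O=[]
for k,uv in (("w0",(363.7,206.2)),("w1",(536.7,207.7))):
    o,d=rays([uv],S[k][1],S[k][2]);O.append((o,d[0]))
print("white cap top",*tri(O))
a=angle(163.5-90);print(a)
pick([.3812,.2971],a,.008,.12,.14)
cv2.imwrite("pics/p1.png",ctrl.read_camera("wrist"))
E
```

```text
white cap top [ 0.3793 -0.3018  0.0956] [0.0005240369340903556, 0.0005240369340902707]
-106.5
down False [0.3811 0.2971 0.0079] [ 0.5125 -0.9189 -0.4852]
width 41.578631557598236
lifted width 41.5628205229369 t 11.8167
```

View pics/p1.png

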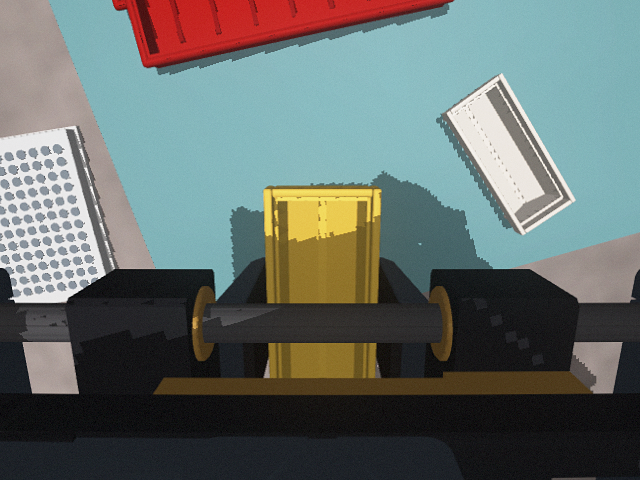

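The yellow reservoir is held squarely between the pads at (322,260), with a width of 41.6 mm. Next I'll place it in the red tray.

```bash
python3 - <<'E'
from h import *
c=np.array([.5825,.2662]);th=np.radians(84.8);u=np.array([np.cos(th),np.sin(th)])
place(c+.040*u,84.8-180,.012,.14,.64)
release(.64,.16)
pick([.3984,.1589],angle(109.4),.008,.12,.14)
cv2.imwrite("pics/p2.png",ctrl.read_camera("wrist"));cv2.imwrite("pics/p2s.png",ctrl.read_camera("side"))
E
```

```text
over [0.5848 0.3059 0.1393] w 41.74388588949846
touch True [0.586 0.306 0.012] [-0.8512 -1.1577  7.1993] w 41.534737214846025
t 16.6083
down False [0.3984 0.1589 0.0081] [ 0.202  -0.2121 -0.0628]
width 41.83165684057989
lifted width 41.66131013013175 t 23.7917
```

View pics/p2.png

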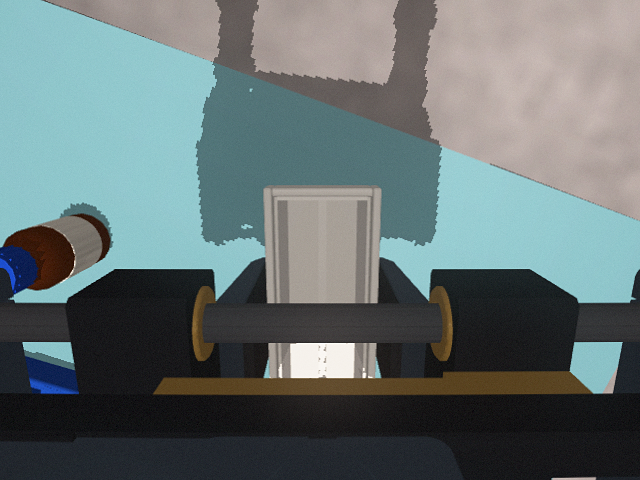

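View pics/p2s.png

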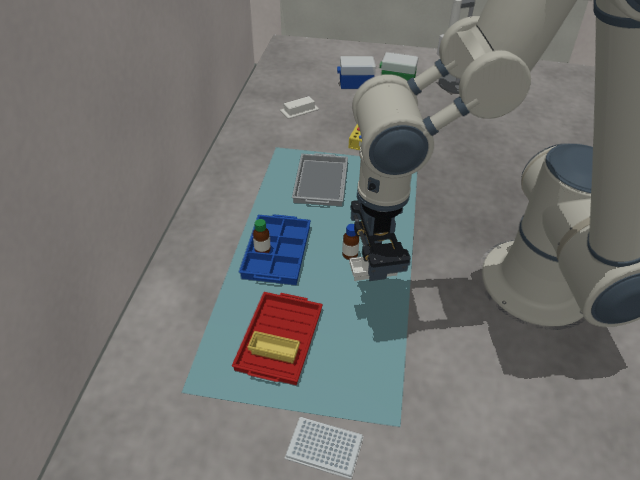

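The side view shows the yellow reservoir standing flat in the red tray at (274,347). The white one is held squarely, so it goes in next.

```bash
python3 - <<'E'
from h import *
c=np.array([.5825,.2662]);th=np.radians(84.8);u=np.array([np.cos(th),np.sin(th)])
place(c-.040*u,84.8,.012,.14,.64)
release(.64,.18)
pick([.4643,-.0117],0,.033,.16,.20)
cv2.imwrite("pics/p3.png",ctrl.read_camera("wrist"));cv2.imwrite("pics/p3s.png",ctrl.read_camera("side"))
E
```

```text
over [0.5776 0.226  0.1393] w 41.743745669756656
touch True [0.5788 0.2264 0.0119] [-1.2226  0.2123  7.1825] w 41.40959511620722
t 28.6667
down False [ 0.4642 -0.0117  0.0329] [-0.385  -0.394  -0.0227]
width 39.0810174204313
lifted width 39.63751663568622 t 33.925
```

View pics/p3.png

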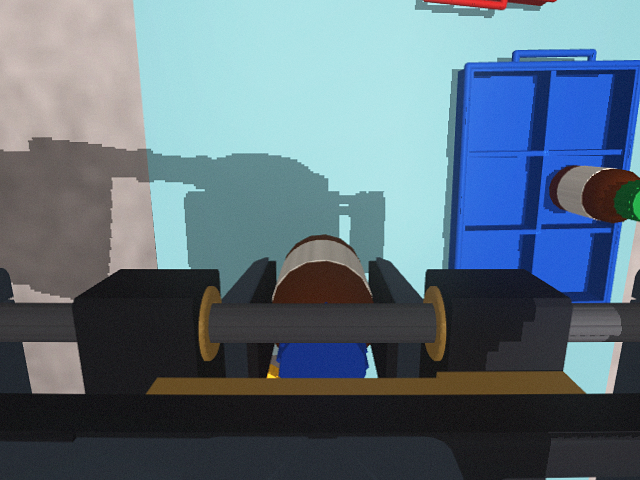

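View pics/p3s.png

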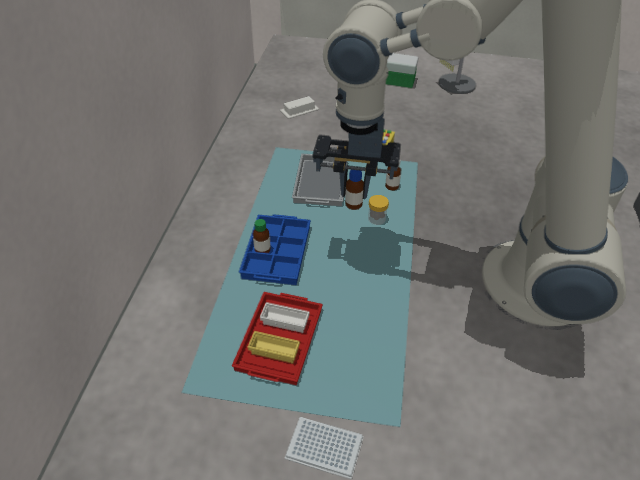

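Both reservoirs stand flat side by side in the tray, at (285,317) and (274,347). The blue-capped bottle is held upright at (322,290). I'll put it in the far left bay.

```bash
python3 - <<'E'
from h import *
c=np.array([.6459,.0116]);R2=down(1.25)[:2,0];n=np.array([-R2[1],R2[0]])
print(c+.033*R2+.065*n)
place(c+.033*R2+.065*n,1.25,.037,.20,.66)
release(.66,.20)
pick([.3793,-.3018],angle(0),.033,.17,.20)
cv2.imwrite("pics/p4.png",ctrl.read_camera("wrist"));cv2.imwrite("pics/p4s.png",ctrl.read_camera("side"))
E
```

```text
[0.6775 0.0773]
over [0.6766 0.0771 0.1996] w 39.011398342708965
touch True [0.6774 0.0773 0.037 ] [-0.6061  0.2553  8.1559] w 39.060213455614324
t 39.2833
down False [ 0.3792 -0.3017  0.0329] [-0.018   0.8893  0.2189]
width 39.381247083788686
lifted width 39.288272234627634 t 45.3
```

View pics/p4.png

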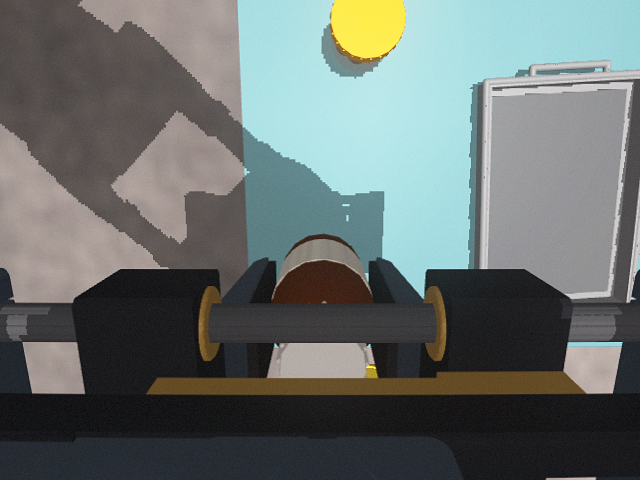

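View pics/p4s.png

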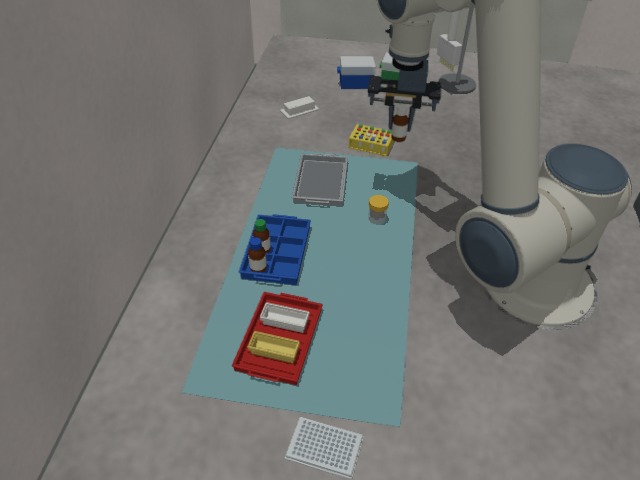

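The blue-capped bottle stands upright in its bay (258,257), beside the green one. The white-capped bottle is held upright.

```bash
python3 - <<'E'
from h import *
c=np.array([.6459,.0116]);R2=down(1.25)[:2,0];n=np.array([-R2[1],R2[0]])
place(c+.033*R2-.065*n,1.25,.037,.20,.66)
release(.66,.20)
pick([.4100,-.1559],angle(0),.037,.15,.18)
cv2.imwrite("pics/p5.png",ctrl.read_camera("wrist"));cv2.imwrite("pics/p5s.png",ctrl.read_camera("side"))
E
```

```text
over [ 0.6797 -0.0533  0.2001] w 39.20937548212584
touch True [ 0.6802 -0.0526  0.037 ] [-1.7003  0.4971  8.5098] w 39.20070186855244
t 51.3
down False [ 0.4101 -0.1559  0.0371] [ 0.3838 -0.5085 -0.0696]
width 49.898033945531864
lifted width 49.95359579207463 t 56.3167
```

View pics/p5.png

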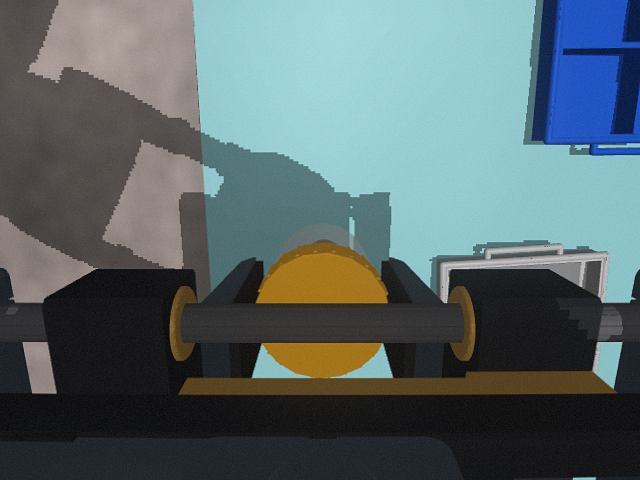

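View pics/p5s.png

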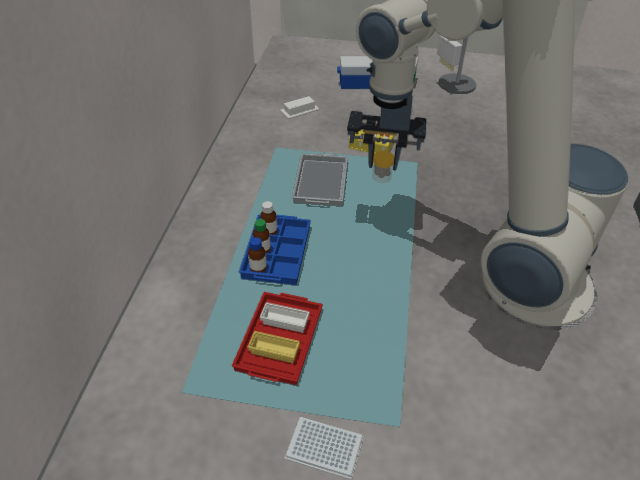

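All three bottles stand upright in the far row of the carrier, at (268,220), (262,237) and (258,257). The jar is held by its lid at (322,312).

```bash
python3 - <<'E'
from h import *
import pickle
place([.583,-.285],0,.041,.18,.8)
release(.8,.20)
S={}
for k,y in (("f0",-.2),("f1",.06),("f2",.24)):
    ctrl.goto([.52,y,.42],down(-90)); S[k]=cam("wrist")
ctrl.goto([.36,0.05,.45],down(-90))
S["top"]=cam("top");S["side"]=cam("side");pickle.dump(S,open("s3.pkl","wb"))
print(ctrl.current_t())
for k in S: cv2.imwrite(f"pics/f_{k}.png",S[k][0])
cv2.imwrite("pics/f_a.png",np.vstack([cv2.resize(S[k][0][:270],None,fx=.9,fy=.9) for k in("f0","f2")]))
E
```

```text
over [ 0.5821 -0.2843  0.1795] w 50.45000992148308
touch True [ 0.5828 -0.285   0.0409] [-1.5787 -0.2689  7.4345] w 50.10333457511809
t 61.425
65.9417
```

View pics/f_a.png

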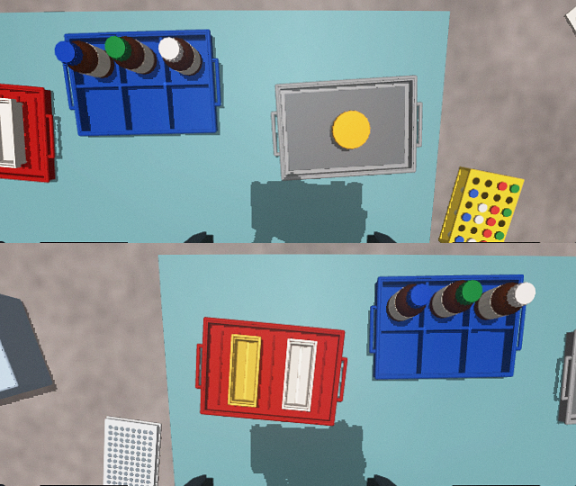

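View pics/f_f1.png

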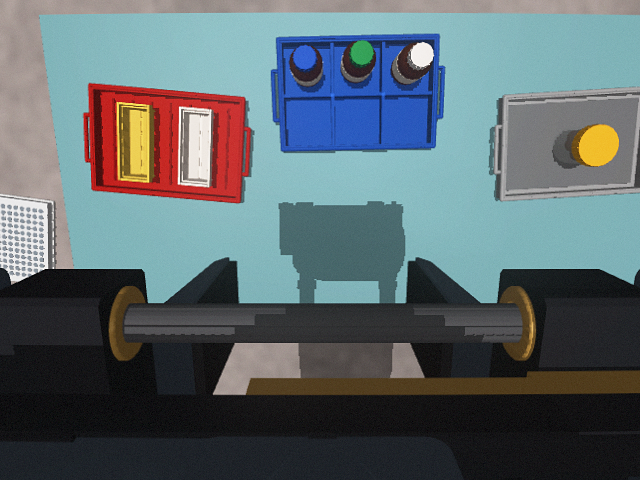

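View pics/f_side.png

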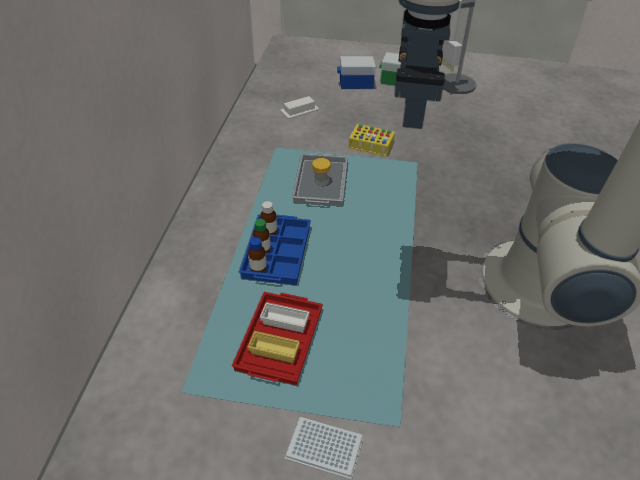

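Everything looks right in these views, so I'll do a quick numeric check of the caps, lid and reservoirs before handing in.

```bash
python3 - <<'E'
from meas import *
S=pickle.load(open("s3.pkl","rb"))
c0=np.array([.6459,.0116]);R2=down(1.25)[:2,0];n=np.array([-R2[1],R2[0]])
for kind,lo,hi in (("blue",200,1200),("green",200,1200),("white",200,900),("orange",800,4000)):
    O=[]
    for k in("f0","f1","f2"):
        im,p,P=S[k]
        for c in blobs(mask(im,kind),lo,hi):
            x,y,w,h=cv2.boundingRect(c);(u,v),r=cv2.minEnclosingCircle(c)
            if x<2 or x+w>638 or y<3 or max(w,h)>1.5*min(w,h):continue
            q=plane([(u,v)],.09,p,P)[0]
            if q[0]<.5 or abs(q[1])>.4: continue
            o,d=rays([(u,v)],p,P);O.append((o,d[0]))
    if len(O)>1:
        X,r=tri(O);print(kind,len(O),X,np.array(r),"carrier",(X[:2]-c0)@R2,(X[:2]-c0)@n)
for kind in("yellow","white"):
    im,p,P=S["f2"];m=cv2.morphologyEx(mask(im,kind),cv2.MORPH_CLOSE,np.ones((9,9)))
    for c in blobs(m,1500,6000):
        r=rectw(c,.036,p,P);print(kind,r[0],np.array(r[1]),r[2])
im,p,P=S["f0"];m=cv2.morphologyEx(mask(im,"yellow"),cv2.MORPH_CLOSE,np.ones((9,9)))
cs=S["side"][0];s0=cv2.imread("pics/side0.png")
d=cv2.absdiff(cs,s0)[122:157,345:400];print("rack diff side",d.mean(),(d.max(2)>60).sum())
E
```

```text
green 3 [0.6816 0.0142 0.0958] [0.0002 0.0003 0.0003] carrier 0.035786696442204016 0.0018186335771932076
white 3 [ 0.6795 -0.0522  0.0982] [0.     0.0001 0.0001] carrier 0.032166027149692446 -0.06455550749536697
orange 2 [ 0.5826 -0.2849  0.0606] [0.0001 0.0001] carrier -0.06977067543422126 -0.29507078846687923
yellow [0.5855 0.3044] [0.0996 0.0421] 174.79306
white [0.5793 0.225 ] [0.0995 0.0419] 174.91777
rack diff side 0.4046753246753247 0
```

```bash
python3 - <<'E'
from h import *
print(ctrl.current_contact_force(),np.abs(ctrl.current_dq()).max()); ctrl.sign_off(); print(ctrl.current_t())
E
```

```text
[ 0.4165 -0.3056 -0.054 ] 0.24533634693433587
the job is handed in; nothing more can be done
the job is handed in; nothing more can be done
```

The job is done and handed in at about 66 s of robot time. I worked in the order asked: yellow then white reservoir into the red tray, blue-capped then white-capped bottle into the far-row bays on either side of the green one, and the jar into the grey tray. Each item was lowered slowly until the wrist force showed contact; the readings at contact were 7–8.5 N.

**Last checks:**
- **Reservoirs:** they lie flat about 80 mm apart and square to the tray, with outlines of about 100 x 42 mm.
- **White-capped bottle:** its cap is 98 mm above the bench, within 1 mm of its bay centre.
- **Jar:** it stands in the middle of its tray, with the lid at the expected height.
- **Green-capped bottle and tube rack:** both are where they were. The bottle's measured position agrees within 1 mm, and the rack shows no change in the side picture.

**Not fully confirmed:**
- **Blue-capped bottle:** its cap could not be measured because the colour mask ran into the blue carrier. I judged it upright in its bay from the pictures and from the arm's position when I let go.
- **Tray widths:** they measured about 139.5 mm against the stated 135 mm, and I left that unexplained. The excess is much the same in every view, so I relied on the centres.

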